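Load a solder spool through the one-way gate of the stock lane

ROBOT

A 6-joint arm with a two-finger parallel gripper is mounted at the origin on a cart in front of the work surface, level with it; the furniture and walls round the work are solid. World frame = base frame: x ahead of the robot, y to its left, z up, the work surface at z = 0. Lengths are in m, angles in rad, forces in N, time in s.
With the tool pointing down it reaches from about 0.3 to 0.85 m from the base axis. Payload 5.4 kg.
Tool frame: the origin (TCP) lies midway between the tips of the shut fingers; the grasp point (between the pads) lies 19 mm behind it; z points along the fingers, y is the line along which they close (so a half turn about z gives the same grasp; the last joint's range is limited). The gripper opens to 85 mm and grips with 20 to 120 N. Pads are 22 mm wide; open, the fingers measure 114 mm over their backs; the gripper's body (76 mm by 85 mm) begins 54 mm behind the grasp point. The pads swing forward as they close: fully open they stand 13 mm farther back than shut.
Start: joints at [-1.347, 0.158, 1.597, -0, 1.386, -0.21], TCP at [0.242, -0.522, 0.231] pointing down, gripper open.
Joint ranges: [-2.91, 2.91], [-0.94, 2.29], [0.18, 2.7], [-1.29, 4.43], [0.17, 2.64], [-3, 3]. Speed limits (rad/s): [2.57, 2.57, 3.14, 3.14, 3.14, 3.14].

INTERFACE

Orientations are given as a 3x3 rotation matrix whose columns are the frame's x, y, z axes.
In Python, from bench import sense, read_camera, sign_off gives the robot as it stands.
- The arm moves only by the tool apply_moves, never from a script. Its argument "plan" is a list of rows, each an object of numbers: "fingers": the closure in counts, from 0 (fully open) to 255 (shut); "dx", "dy", "dz": the shift along the tool's x, y, z in mm; "roll": the turn about the tool's z in rad. In form: [{"fingers": .., "dx": .., "dy": .., "dz": .., "roll": ..}, ...]. A call has 1 to 5 rows; each row is the pose to reach, as a shift and turn from the pose commanded when the call began, along the tool's axes at that moment; what a row does not reach only later rows make up. A row lasts 1/12 s, in which the tool goes at most 41.7 mm and 7.16 degrees, less where a joint would pass 70% of its speed; a pose out of reach is approached as far as the arm can. A call with a gripper value outside its range is refused whole. The fingers move at their own pace and stop on an object; "squeeze" is the grip in N (left out, the last holds). Time passes only in rows, so rows that repeat a pose let the fingers close. It gives the time, the measured TCP pose, the force, the opening and the grip force at its end, in the units of the state.
- sense(): the state, without advancing time (a new reading comes with each control period).
- read_camera(name): name is "scene" or "side" or "wrist"; returns a dict with "color" (400x640x3 uint8, blue, green, red), "fx", "fy", "cx", "cy" (pixels), "origin" and "attitude" of the camera in the world. Camera axes: x right, y down, z forward; pixel columns grow to the right and rows downward; lengths in m; the calibration is good to about 2 mm. A picture is of the moment at which its call begins. There is no depth.
- sign_off(): hands the job in; it is judged then, once.
The state is a dict: "time_s": time; "joints": joint angles; "qvel": joint speeds; "effort": joint torques, N m; "tcp_pos": TCP position; "tcp_rot": TCP orientation; "force": force on the tool from outside, world axes, zero at the start; "ft_torque": the same for the moment, N m; "opening": opening from 0.0 (shut) to 1.0 (fully open); "grasp_force": force on a finger pad.
Only numpy, scipy, OpenCV 4.12 (cv2) and the standard library are available. Lean on these libraries where they do the work, as an engineer would, in place of code of your own. Each camera call takes 0.05 s, during which the arm holds its last target. There are 200 camera calls.

TASK

Restock the solder lane: set the fresh solder spool from the bench flat on the lane's open loading end and let go of it, then push it along the lane floor, not over the top, through the sprung one-way gate until the gate springs fully shut behind it. Leave it lying flat in the closed part of the lane, and do not shove the spool already stored there.

Things in the scene. Friction and masses are not known exactly. Their poses are not given: they have to be found in the camera images.
- fresh_spool_center (a point): centre of the fresh solder spool that starts on the bench outside the lane, to the right: a flat-lying disc-shaped reel, 57 mm diameter, 26 mm high, solid, 0.17 to 0.34 kg; point half-way up on its axis, z axis up along the reel's axis
- stored_spool_center (a point): centre of an identical spool (57 mm diameter, 26 mm high) already lying in the closed part of the lane near its end stop; loose, point half-way up on its axis
- gate_line (a point): point on top of the stock lane's floor, mid-width, in the plane of the shut gate. Axes: x the way in (loading end to end stop), y to the gate's hinge side, z up. The lane is a fixed grey sheet-metal channel without roof: floor plate 3 mm thick on the bench, 100 mm wide, from x = -165 to +250 mm; end stop's inner face at x = +247 mm
- load_spot (a point): point on top of the floor plate on the open loading end, 115 mm before the gate, mid-width: a good place for the spool; axes as gate_line. Here the plate has no walls. The lane's side walls, 30 mm high and 70 mm apart inside, begin 75 mm farther in (40 mm before the gate) and run to the end stop; their flared mouth begins 45 mm farther in than this point, about 96 mm wide
- gate (a joint): one-way gate's angle, rad: 0 shut across the lane, up to 1.55 swung inward along the wall. It opens only inward when pushed (about 0.4 N at its free edge to start, 1 N wide open); a spring shuts it as soon as nothing stands in its sweep, but it stays ajar resting on a spool or finger. It clears the spool once the spool's centre is about 95 mm past gate_line
- gate_hinge (a point): axis of the upright gate hinge at lane floor height: on the +y wall, 38 mm to the side of gate_line. The gate is a steel leaf 3 mm thick, 71 mm long from hinge to free edge, 26 mm high from 5 mm above the lane floor
Mind the look-alikes: they are no part of the job. Leave any brown look-alike of the part that bears fresh_spool_center alone.

How it is judged:
On the way, in this order (a step that is already met when the one before it is completed fails the run):
1. the fresh spool lies flat and let go on the loading end of the lane, before the shut gate (x of fresh_spool_center in the frame of gate_line between -0.17 and -0.03 m and y of fresh_spool_center in the frame of gate_line between -0.05 and 0.05 m and z of fresh_spool_center in the frame of gate_line below 0.018 m and angle between fresh_spool_center's own z axis and vertical below 0.12 rad and contact force between the fingers and fresh_spool below 0.1 N and value of joint gate below 0.08 rad), for 0.15 s.
2. the fresh spool slides on the lane floor through the gateway with the gate swung in (x of fresh_spool_center in the frame of gate_line between -0.015 and 0.025 m and z of fresh_spool_center in the frame of gate_line below 0.022 m and value of joint gate above 0.3 rad).
At the end, for the whole second after the job is handed in: The fresh spool lies flat and at rest on the lane floor (within 7 degrees), its centre at least 27 mm past the gate plane and between the walls; the gate is shut (under 0.06 rad); the stored spool is within 12 mm of where it was (x of fresh_spool_center in the frame of gate_line between 0.027 and 0.2 m and y of fresh_spool_center in the frame of gate_line between -0.02 and 0.02 m and z of fresh_spool_center in the frame of gate_line below 0.018 m and angle between fresh_spool_center's own z axis and vertical below 0.12 rad and linear speed of fresh_spool below 0.02 m/s and value of joint gate below 0.06 rad and distance of stored_spool_center from where it was at the start of the episode below 0.012 m); the robot touches nothing.
It fails at once if the stored spool is shoved more than 12 mm (distance of stored_spool_center from where it was at the start of the episode above 0.012 m).
It fails at once if the fresh spool is carried over the gate or walls instead of sliding through (x of fresh_spool_center in the frame of gate_line between -0.01 and 0.245 m and y of fresh_spool_center in the frame of gate_line between -0.035 and 0.035 m and z of fresh_spool_center in the frame of gate_line above 0.025 m).
It also fails if it takes over 51 s, if anything falls off the work surface, if the arm or the gripper's body presses on something with over 40 N, if the wrist force passes 120 N, or if a joint passes its speed limit or range.

## Working session

There is one attempt and no reset: what is moved stays moved. The work goes in short steps, Python scripts to look and compute and a tool call to move; the robot and the scene stay as the last step left them, time stands still between calls to the robot, and variables do not carry over. Pictures are saved under pics/ and viewed, at most 10 in all, crops included, and the job is handed in when it is done.

Besides the shell and the picture viewer there is one more tool, called after "Emit:" in YAML: its name, and indented under it one key for each argument. apply_moves: Moves the arm, as the interface text tells. Its arguments: {"type":"object","properties":{"plan":{"type":"array"},"squeeze":{"type":"number"}},"required":["plan"]}

```bash
mkdir -p pics; python3 - <<'E'
from bench import sense, read_camera
import cv2,numpy as np,pickle
s=sense();print(s['time_s'],s['tcp_pos'],np.round(s['tcp_rot'],3).tolist(),s['opening'])
for n in("scene","side"):
    c=read_camera(n);cv2.imwrite(f"pics/{n}0.png",c["color"]);pickle.dump(c,open(n+"0.pkl","wb"))
    print(n,c["fx"],c["cx"],c["cy"],c["origin"],np.round(c["attitude"],4).tolist())
E
```

```text
0.0 [ 0.24151806 -0.52114813  0.23029603] [[0.907, 0.42, -0.0], [0.42, -0.907, 0.002], [0.0, -0.002, -1.0]] 1.0018591011264364
scene 517.6817716138479 321.09062455342973 198.44108944759512 [-0.17290265  0.98692976  0.83633934] [[-0.8169, -0.3239, 0.4772], [-0.5765, 0.4342, -0.6922], [0.017, -0.8406, -0.5414]]
side 417.29859323869766 326.28278837650737 196.33229274922303 [ 0.55711163 -1.26536704  0.47782189] [[0.9984, 0.0361, -0.0438], [0.0535, -0.3415, 0.9383], [0.0189, -0.9392, -0.3429]]
```

View pics/scene0.png

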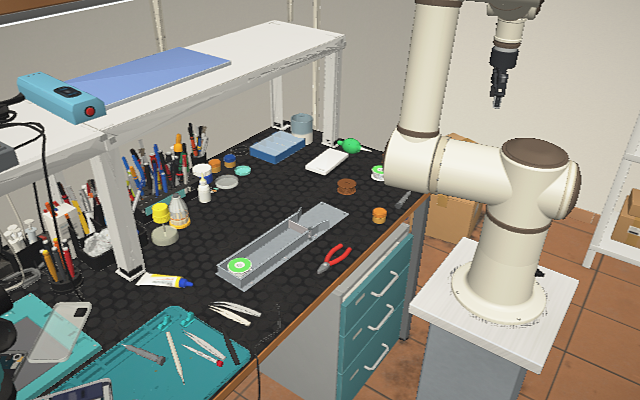

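View pics/side0.png

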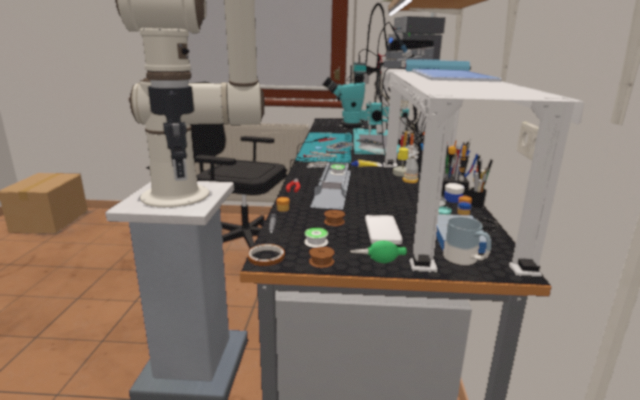

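The scene view shows the stored green/white spool at (240,265) in the lane, whose loading end is at (345,210). In the side view the fresh-spool candidates are the green/white one at (316,237), brown ones at (335,217) and (322,256), and an orange one at (283,204). The green/white one matches the stored spool. I'll confirm it in an enlarged crop.

```bash
cat > h.py <<'E'
import numpy as np,pickle,cv2
def ray(c,u,v,z):
    d=np.array(c["attitude"])@np.array([(u-c["cx"])/c["fx"],(v-c["cy"])/c["fy"],1]);o=np.array(c["origin"])
    return o+d*(z-o[2])/d[2]
def proj(c,p):
    q=np.array(c["attitude"]).T@(np.array(p)-np.array(c["origin"]));return q[0]/q[2]*c["fx"]+c["cx"],q[1]/q[2]*c["fy"]+c["cy"]
def load(n):return pickle.load(open(n,"rb"))
E
python3 - <<'E'
from h import *
a=load("scene0.pkl");b=load("side0.pkl")
A=cv2.resize(a["color"][150:300,205:405],None,fx=4,fy=4,interpolation=2)
B=cv2.resize(b["color"][155:275,240:400],None,fx=5,fy=5,interpolation=2)
cv2.imwrite("pics/A.png",A);cv2.imwrite("pics/B.png",B)
print(ray(b,316,234,.026),ray(a,378,170,.026),ray(a,240,265,.029))
E
```

```text
[ 0.48836404 -0.30904552  0.026     ] [ 0.49267742 -0.29318499  0.026     ] [0.52477041 0.31096129 0.029     ]
```

View pics/A.png

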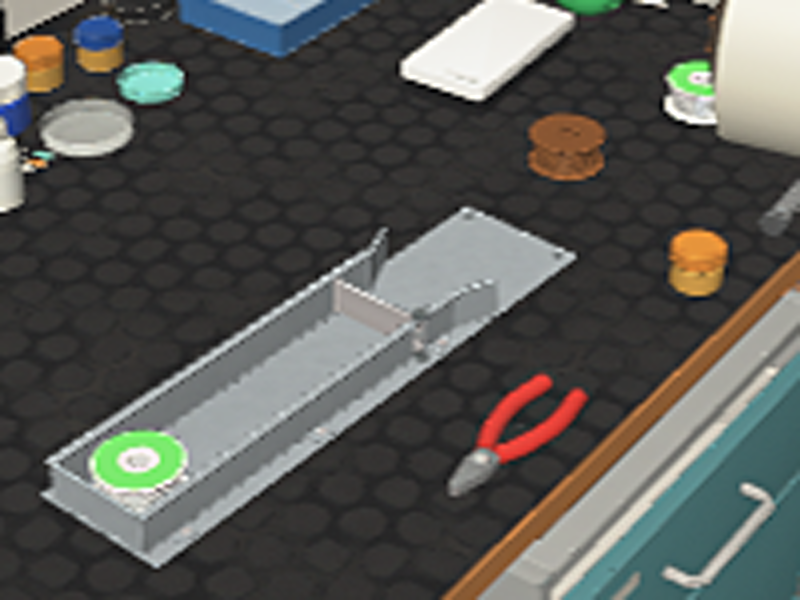

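View pics/B.png

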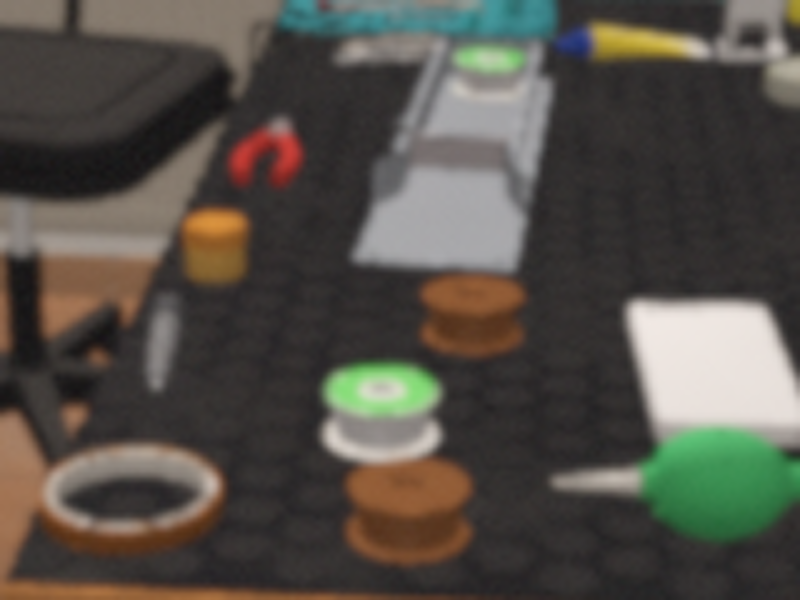

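The scene crop shows the lane, with its loading-end corners near (470,208) and (577,257), the hinge on the right at (415,345), and the stored spool at (139,460). The side crop confirms the fresh spool at (381,390), green/white with its whole outline visible. The brown look-alikes at (473,315) and (409,510) stay where they are.

```bash
python3 - <<'E'
from h import *
from scipy.optimize import least_squares
a=load("scene0.pkl");b=load("side0.pkl")
pa=lambda u,v:(205+(u+.5)/4-.5,150+(v+.5)/4-.5)
pb=lambda u,v:(240+(u+.5)/5-.5,155+(v+.5)/5-.5)
fr=ray(b,*pb(381,390),.026);print("fresh",fr, "proj in A",[(proj(a,fr)[0]-205)*4,(proj(a,fr)[1]-150)*4])
print("brown",ray(b,*pb(473,290),.026),ray(b,*pb(409,485),.026),"plier tape",ray(b,*pb(133,480),.02), "orange",ray(b,*pb(216,225),.03))
obs=[(a,pa(470,208),(-.165,-.05)),(a,pa(577,257),(-.165,.05)),(a,pa(155,566),(.25,.05)),(a,pa(42,496),(.25,-.05)),
 (b,pb(355,263),(-.165,.05)),(b,pb(518,272),(-.165,-.05))]
def W(x,p,z=.003):
    c,s=np.cos(x[2]),np.sin(x[2]);return np.array([x[0]+c*p[0]-s*p[1],x[1]+s*p[0]+c*p[1],z])
f=lambda x:np.concatenate([np.subtract(proj(c,W(x,l)),uv) for c,uv,l in obs])
r=least_squares(f,[.5,.1,1.57],loss="soft_l1");x=r.x;print("gate",x,np.degrees(x[2]),np.round(f(x),1))
st=ray(a,*pa(139,460),.029);st2=ray(b,*pb(489,60),.029)
R=np.array([[np.cos(x[2]),np.sin(x[2])],[-np.sin(x[2]),np.cos(x[2])]])
for q in(st,st2,fr):print("lane frame",q,R@(q[:2]-x[:2]))
print("load",W(x,(-.115,0)))
np.save("gate.npy",x)
E
```

```text
fresh [ 0.48721835 -0.30078516  0.026     ] proj in A [np.float64(702.761294922952), np.float64(78.25546160395436)]
brown [ 0.52916385 -0.16183218  0.026     ] [ 0.50811063 -0.40282272  0.026     ] plier tape [ 0.37814231 -0.3979683   0.02      ] orange [ 0.36951355 -0.08283945  0.03      ]
gate [0.51168881 0.1005857  1.51348955] 86.7165634387928 [-0.6 -0.5  0.1 -0.4  0.5  0.1 -0.4 -0.6 -0.1 -0.9 -0.6 -0.8]
lane frame [0.52691322 0.31082356 0.029     ] [ 0.21076473 -0.00315796]
lane frame [0.52489007 0.30538771 0.029     ] [ 0.20522192 -0.00144947]
lane frame [ 0.48721835 -0.30078516  0.026     ] [-0.40211353  0.0014416 ]
load [ 0.50510213 -0.01422552  0.003     ]
```

Emit:
apply_moves:
  plan:
    - {"fingers": 0, "dx": 316, "dy": -97, "dz": 100, "roll": -1.08}
    - {"fingers": 0, "dx": 316, "dy": -97, "dz": 100, "roll": -1.08}
    - {"fingers": 0, "dx": 316, "dy": -97, "dz": 100, "roll": -1.08}
    - {"fingers": 0, "dx": 316, "dy": -97, "dz": 100, "roll": -1.08}
    - {"fingers": 0, "dx": 316, "dy": -97, "dz": 100, "roll": -1.08}

```text
time_s: 0.52
tcp_pos: [0.3909, -0.3868, 0.1701]
tcp_rot: [[0.485, 0.874, -0.0], [0.874, -0.485, 0.001], [0.0, -0.0, -1.0]]
force: [1.2, -0.6, 0.7]
opening: 1.001
grasp_force: 0.0
```

```bash
cat > go.py <<'E'
import sys,numpy as np
from bench import sense
def go(x,y,z,lane=86.72):
    s=sense();R=np.array(s['tcp_rot']);p=np.array(s['tcp_pos'])
    d=R.T@(np.array([x,y,z])-p)*1000;w=np.arctan2(R[1,1],R[0,1]);t=np.radians(lane-90)
    roll=-((t-w+np.pi/2)%np.pi-np.pi/2)
    print("t",round(s['time_s'],2),"tcp",np.round(p,4),"d",np.round(d,1),"roll",round(roll,3),"F",np.round(s['force'],1),"open",round(s['opening'],3),"grip",s['grasp_force'],"q6",round(s['joints'][5],2))
if __name__=="__main__":go(*map(float,sys.argv[1:4]))
E
python3 go.py .487 -.300 .10
```

```text
t 0.52 tcp [ 0.3909 -0.3868  0.1701] d [122.5  42.   70.1] roll -0.449 F [ 1.2 -0.6  0.7] open 1.001 grip 0.0 q6 -0.49
```

Emit:
apply_moves:
  plan:
    - {"fingers": 0, "dx": 122, "dy": 42, "dz": 70, "roll": -0.45}
    - {"fingers": 0, "dx": 122, "dy": 42, "dz": 70, "roll": -0.45}
    - {"fingers": 0, "dx": 122, "dy": 42, "dz": 70, "roll": -0.45}
    - {"fingers": 0, "dx": 122, "dy": 42, "dz": 70, "roll": -0.45}
    - {"fingers": 0, "dx": 122, "dy": 42, "dz": 70, "roll": -0.45}

```text
time_s: 0.93
tcp_pos: [0.4869, -0.2978, 0.0972]
tcp_rot: [[0.055, 0.998, -0.004], [0.998, -0.055, 0.006], [0.005, -0.004, -1.0]]
force: [-0.2, 0.0, -0.5]
opening: 0.999
grasp_force: 0.0
```

```bash
python3 go.py .487 -.300 .10; python3 - <<'E'
from h import *;from bench import read_camera
c=read_camera("wrist");pickle.dump(c,open("w0.pkl","wb"))
d=read_camera("side");pickle.dump(d,open("side1.pkl","wb"))
s=d["color"][175:265,260:380]
cv2.imwrite("pics/w0.png",np.vstack([c["color"][:,:],cv2.resize(s,None,fx=2,fy=2)[:, :].copy() if 0 else cv2.copyMakeBorder(cv2.resize(s,(266,200)),0,0,0,374,0)]))
print(proj(c,[.487,-.3,.026]))
E
```

```text
t 0.93 tcp [ 0.4869 -0.2978  0.0972] d [-2.1  0.2 -2.8] roll 0.002 F [-0.2  0.  -0.5] open 0.999 grip 0.0 q6 -0.71
(np.float64(321.4470625421668), np.float64(217.5794492863147))
```

View pics/w0.png

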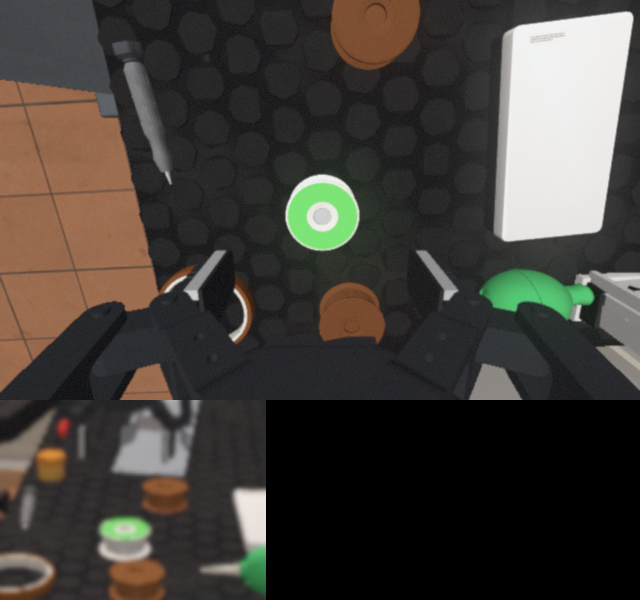

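The wrist view shows the fresh spool's hub at (322,216), 1–2 px from the predicted (321,218). The fingers are free on both sides, and the brown spools at (375,15) and (352,320) are clear. Descending to grasp.

Emit:
apply_moves:
  plan:
    - {"fingers": 0, "dx": 0, "dy": 0, "dz": 42}
    - {"fingers": 0, "dx": 0, "dy": 0, "dz": 80}
    - {"fingers": 0, "dx": 0, "dy": 0, "dz": 92}
    - {"fingers": 0, "dx": 0, "dy": 0, "dz": 92}
    - {"fingers": 0, "dx": 0, "dy": 0, "dz": 92}
  squeeze: 40

```text
schema error: expected keys fingers, dx, dy, dz, roll
```

```bash
python3 go.py .487 -.2995 .006
```

```text
t 1.03 tcp [ 0.4862 -0.3019  0.1002] d [ 2.4  0.8 94.2] roll -0.004 F [-0.7 -0.5  0.8] open 0.999 grip 0.0 q6 -0.7
```

Emit:
apply_moves:
  plan:
    - {"fingers": 0, "dx": 0, "dy": 0, "dz": 40, "roll": 0}
    - {"fingers": 0, "dx": 1, "dy": 0, "dz": 78, "roll": 0}
    - {"fingers": 0, "dx": 1, "dy": 0, "dz": 93, "roll": 0}
    - {"fingers": 0, "dx": 1, "dy": 0, "dz": 93, "roll": 0}
    - {"fingers": 60, "dx": 1, "dy": 0, "dz": 93, "roll": 0}
  squeeze: 40

```text
time_s: 1.45
tcp_pos: [0.4859, -0.3029, 0.0084]
tcp_rot: [[0.064, 0.998, -0.0], [0.998, -0.064, -0.0], [-0.0, -0.0, -1.0]]
force: [0.4, -1.0, -0.2]
opening: 0.884
grasp_force: 0.0
```

```bash
python3 go.py .487 -.2995 .006
```

```text
t 1.45 tcp [ 0.4859 -0.3029  0.0084] d [3.4 0.9 2.4] roll -0.007 F [ 0.4 -1.  -0.2] open 0.884 grip 0.0 q6 -0.7
```

Emit:
apply_moves:
  plan:
    - {"fingers": 60, "dx": 3, "dy": 1, "dz": 2, "roll": 0}
    - {"fingers": 255, "dx": 3, "dy": 1, "dz": 2, "roll": 0}
    - {"fingers": 255, "dx": 3, "dy": 1, "dz": 2, "roll": 0}
    - {"fingers": 255, "dx": 3, "dy": 1, "dz": 2, "roll": 0}
    - {"fingers": 255, "dx": 3, "dy": 1, "dz": 2, "roll": 0}
  squeeze: 40

```text
time_s: 1.87
tcp_pos: [0.4891, -0.3004, 0.0086]
tcp_rot: [[0.062, 0.998, 0.003], [0.998, -0.062, -0.003], [-0.003, 0.003, -1.0]]
force: [-1.7, 1.3, 7.6]
opening: 0.641
grasp_force: 43.2
```

```bash
python3 go.py .487 -.2995 .006
```

```text
t 1.87 tcp [ 0.4891 -0.3004  0.0086] d [ 0.7 -2.2  2.6] roll -0.005 F [-1.7  1.3  7.6] open 0.641 grip 43.177443915365075 q6 -0.7
```

Emit:
apply_moves:
  plan:
    - {"fingers": 255, "dx": 1, "dy": 0, "dz": -20, "roll": 0}
    - {"fingers": 255, "dx": 1, "dy": 0, "dz": -50, "roll": 0}
    - {"fingers": 255, "dx": 1, "dy": 0, "dz": -75, "roll": 0}
    - {"fingers": 255, "dx": 30, "dy": 0, "dz": -75, "roll": 0}
    - {"fingers": 255, "dx": 65, "dy": 0, "dz": -75, "roll": 0}
  squeeze: 40

```text
time_s: 2.28
tcp_pos: [0.4937, -0.2366, 0.0846]
tcp_rot: [[0.065, 0.998, 0.006], [0.998, -0.065, -0.005], [-0.005, 0.006, -1.0]]
force: [0.8, 0.6, -2.9]
opening: 0.642
grasp_force: 43.7
```

```bash
python3 go.py .505 -.014 .08
```

```text
t 2.28 tcp [ 0.4937 -0.2366  0.0846] d [222.9  -3.3   3.5] roll -0.008 F [ 0.8  0.6 -2.9] open 0.642 grip 43.72426155510766 q6 -0.6
```

Held (opening 0.64, grip 44 N). Carrying it to the loading end.

Emit:
apply_moves:
  plan:
    - {"fingers": 255, "dx": 38, "dy": 0, "dz": 0, "roll": 0}
    - {"fingers": 255, "dx": 78, "dy": -1, "dz": 0, "roll": 0}
    - {"fingers": 255, "dx": 118, "dy": -2, "dz": 0, "roll": 0}
    - {"fingers": 255, "dx": 158, "dy": -3, "dz": 0, "roll": 0}
    - {"fingers": 255, "dx": 195, "dy": -3, "dz": 0, "roll": 0}

```text
time_s: 2.7
tcp_pos: [0.5005, -0.037, 0.0816]
tcp_rot: [[0.062, 0.998, 0.001], [0.998, -0.062, -0.0], [-0.0, 0.001, -1.0]]
force: [0.6, -0.5, -2.3]
opening: 0.642
grasp_force: 43.7
```

Emit:
apply_moves:
  plan:
    - {"fingers": 255, "dx": 18, "dy": 0, "dz": 0, "roll": -0.006}
    - {"fingers": 255, "dx": 26, "dy": 0, "dz": 0, "roll": -0.006}
    - {"fingers": 255, "dx": 26, "dy": 0, "dz": 20, "roll": -0.006}
    - {"fingers": 255, "dx": 26, "dy": 0, "dz": 45, "roll": -0.006}
    - {"fingers": 255, "dx": 26, "dy": 0, "dz": 45, "roll": -0.006}

```text
time_s: 3.12
tcp_pos: [0.4991, -0.0128, 0.0324]
tcp_rot: [[0.056, 0.998, -0.007], [0.998, -0.056, 0.002], [0.001, -0.007, -1.0]]
force: [-0.7, 0.0, -2.6]
opening: 0.641
grasp_force: 43.8
```

```bash
python3 go.py .505 -.014 .0125;python3 - <<'E'
from h import *;from bench import read_camera
c=read_camera("scene");pickle.dump(c,open("s2.pkl","wb"))
cv2.imwrite("pics/s2.png",cv2.resize(c["color"][110:260,255:455],None,fx=4,fy=4))
E
```

```text
t 3.12 tcp [ 0.4991 -0.0128  0.0324] d [-0.9  6.1 19.9] roll 0.001 F [-0.7  0.  -2.6] open 0.641 grip 43.78554324830475 q6 -0.21
```

View pics/s2.png

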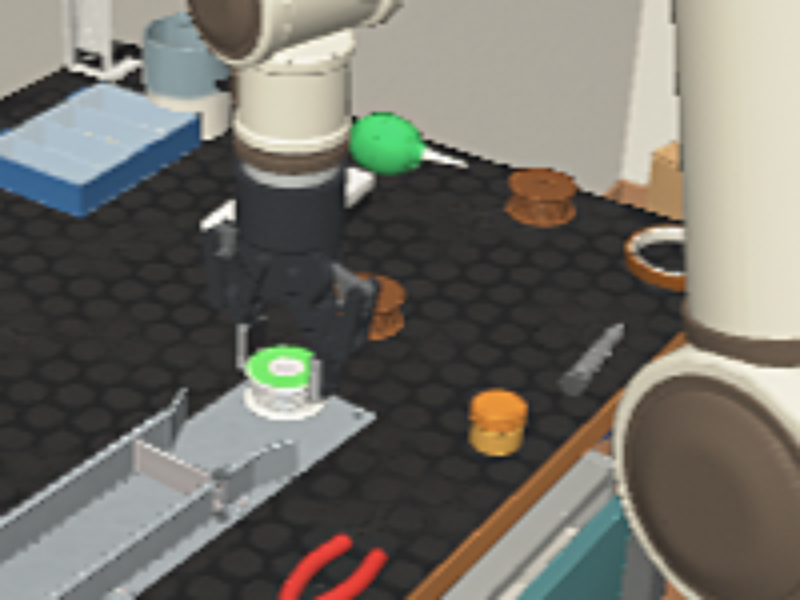

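The crop shows the spool held level above the loading end, centre (285,368), clear of the mouth flares. I'll shift 6 mm sideways and lower it.

Emit:
apply_moves:
  plan:
    - {"fingers": 255, "dx": 0, "dy": 6, "dz": 0, "roll": 0}
    - {"fingers": 255, "dx": 0, "dy": 6, "dz": 10, "roll": 0}
    - {"fingers": 255, "dx": 0, "dy": 6, "dz": 16, "roll": 0}
    - {"fingers": 255, "dx": 0, "dy": 6, "dz": 19, "roll": 0}
    - {"fingers": 255, "dx": 0, "dy": 6, "dz": 19, "roll": 0}

```text
time_s: 3.58
tcp_pos: [0.5077, -0.0135, 0.0162]
tcp_rot: [[0.056, 0.998, -0.002], [0.998, -0.056, 0.0], [0.0, -0.002, -1.0]]
force: [0.3, 0.7, -2.4]
opening: 0.639
grasp_force: 43.8
```

```bash
python3 go.py .505 -.014 .0116
```

```text
t 3.58 tcp [ 0.5077 -0.0135  0.0162] d [-0.7 -2.7  4.6] roll 0.001 F [ 0.3  0.7 -2.4] open 0.639 grip 43.80088427787996 q6 -0.21
```

Emit:
apply_moves:
  plan:
    - {"fingers": 255, "dx": 0, "dy": -2, "dz": 2, "roll": 0}
    - {"fingers": 255, "dx": 0, "dy": -2, "dz": 4, "roll": 0}
    - {"fingers": 255, "dx": 0, "dy": -2, "dz": 4, "roll": 0}
    - {"fingers": 255, "dx": 0, "dy": -2, "dz": 4, "roll": 0}

```text
time_s: 3.92
tcp_pos: [0.5063, -0.0134, 0.013]
tcp_rot: [[0.056, 0.998, -0.0], [0.998, -0.056, 0.0], [0.0, -0.0, -1.0]]
force: [0.4, -0.4, -2.3]
opening: 0.645
grasp_force: 43.8
```

Not touching yet, so I'll go down a little more.

Emit:
apply_moves:
  plan:
    - {"fingers": 255, "dx": 0, "dy": 0, "dz": 1, "roll": 0}
    - {"fingers": 255, "dx": 0, "dy": 0, "dz": 2, "roll": 0}
    - {"fingers": 255, "dx": 0, "dy": 0, "dz": 2, "roll": 0}

```text
time_s: 4.17
tcp_pos: [0.5067, -0.0134, 0.0116]
tcp_rot: [[0.056, 0.998, 0.0], [0.998, -0.056, -0.0], [-0.0, 0.0, -1.0]]
force: [-2.1, 0.4, 4.0]
opening: 0.645
grasp_force: 44.4
```

Contact with the floor. Releasing and lifting.

Emit:
apply_moves:
  plan:
    - {"fingers": 0, "dx": 0, "dy": 0, "dz": 0, "roll": 0}
    - {"fingers": 0, "dx": 0, "dy": 0, "dz": 0, "roll": 0}
    - {"fingers": 0, "dx": 0, "dy": 0, "dz": 0, "roll": 0}
    - {"fingers": 0, "dx": 0, "dy": 0, "dz": 0, "roll": 0}
    - {"fingers": 0, "dx": 0, "dy": 0, "dz": 0, "roll": 0}

```text
time_s: 4.58
tcp_pos: [0.5064, -0.0134, 0.011]
tcp_rot: [[0.056, 0.998, 0.0], [0.998, -0.056, 0.0], [0.0, 0.0, -1.0]]
force: [0.7, -0.4, -0.7]
opening: 1.003
grasp_force: 0.0
```

Emit:
apply_moves:
  plan:
    - {"fingers": 0, "dx": 0, "dy": 0, "dz": -20, "roll": 0}
    - {"fingers": 0, "dx": 0, "dy": 0, "dz": -50, "roll": 0}
    - {"fingers": 0, "dx": -30, "dy": 0, "dz": -60, "roll": 0}
    - {"fingers": 0, "dx": -65, "dy": 0, "dz": -60, "roll": 0}
    - {"fingers": 190, "dx": -75, "dy": 0, "dz": -60, "roll": 0}

```text
time_s: 5.0
tcp_pos: [0.5034, -0.092, 0.0726]
tcp_rot: [[0.057, 0.998, 0.004], [0.998, -0.057, -0.003], [-0.003, 0.004, -1.0]]
force: [0.5, -0.2, 0.5]
opening: 0.884
grasp_force: 0.0
```

```bash
python3 - <<'E'
from h import *
x=np.load("gate.npy");u=np.array([np.cos(x[2]),np.sin(x[2])])
for t in(-.19,-.15,0,.073):print(t,np.round(x[:2]+t*u,4))
E
python3 go.py .501 -.089 .07; python3 - <<'E'
from h import *;from bench import read_camera
c=read_camera("scene");pickle.dump(c,open("s3.pkl","wb"))
w=read_camera("wrist");pickle.dump(w,open("w3.pkl","wb"))
A=cv2.resize(c["color"][150:285,255:435],(800,600));B=cv2.resize(w["color"],(640,400))
cv2.imwrite("pics/s3.png",cv2.resize(np.hstack([cv2.resize(A,(533,400)),B]),(800,273)))
E
```

```text
-0.19 [ 0.5008 -0.0891]
-0.15 [ 0.5031 -0.0492]
0 [0.5117 0.1006]
0.073 [0.5159 0.1735]
t 5.0 tcp [ 0.5034 -0.092   0.0726] d [ 2.9 -2.6  2.6] roll -0.0 F [ 0.5 -0.2  0.5] open 0.884 grip 0.0 q6 -0.36
```

View pics/s3.png

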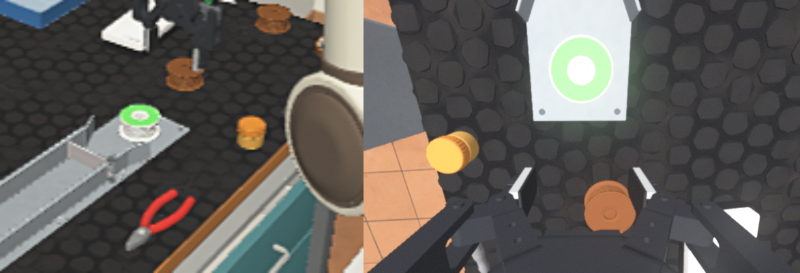

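The spool lies flat and centred on the loading end in front of the shut gate, at (140,117) in the left picture and (581,69) in the right. Next: lower the part-closed fingers behind it, about 20 mm apart to cradle the rim.

Emit:
apply_moves:
  plan:
    - {"fingers": 190, "dx": 12, "dy": -2, "dz": 0, "roll": 0}
    - {"fingers": 190, "dx": 12, "dy": -2, "dz": 0, "roll": 0}
    - {"fingers": 190, "dx": 12, "dy": -2, "dz": 20, "roll": 0}
    - {"fingers": 190, "dx": 12, "dy": -2, "dz": 50, "roll": 0}
    - {"fingers": 190, "dx": 12, "dy": -2, "dz": 60, "roll": 0}

```text
time_s: 5.52
tcp_pos: [0.4981, -0.0734, 0.0075]
tcp_rot: [[0.054, 0.999, -0.006], [0.999, -0.054, 0.003], [0.002, -0.006, -1.0]]
force: [-0.5, 1.0, -0.7]
opening: 0.255
grasp_force: 0.0
```

```bash
python3 go.py .5017 -.075 .010; python3 go.py .5117 .1006 .010
```

```text
t 5.52 tcp [ 0.4981 -0.0734  0.0075] d [-1.4  3.7 -2.5] roll 0.003 F [-0.5  1.  -0.7] open 0.255 grip 0.0 q6 -0.33
t 5.52 tcp [ 0.4981 -0.0734  0.0075] d [174.5   4.2  -2.1] roll 0.003 F [-0.5  1.  -0.7] open 0.255 grip 0.0 q6 -0.33
```

Emit:
apply_moves:
  plan:
    - {"fingers": 190, "dx": 8, "dy": 3, "dz": -2, "roll": 0}
    - {"fingers": 190, "dx": 18, "dy": 3, "dz": -2, "roll": 0}
    - {"fingers": 190, "dx": 28, "dy": 3, "dz": -2, "roll": 0}
    - {"fingers": 190, "dx": 38, "dy": 3, "dz": -2, "roll": 0}
    - {"fingers": 190, "dx": 48, "dy": 3, "dz": -2, "roll": 0}

```text
time_s: 5.93
tcp_pos: [0.5076, -0.0274, 0.0143]
tcp_rot: [[0.055, 0.998, 0.002], [0.998, -0.055, -0.001], [-0.001, 0.002, -1.0]]
force: [0.5, -1.1, 0.7]
opening: 0.252
grasp_force: 0.8
```

```bash
python3 go.py .5117 .1006 .010
```

```text
t 5.93 tcp [ 0.5076 -0.0274  0.0143] d [128.   -3.    4.2] roll 0.002 F [ 0.5 -1.1  0.7] open 0.252 grip 0.8053952259160724 q6 -0.24
```

Emit:
apply_moves:
  plan:
    - {"fingers": 190, "dx": 10, "dy": -1, "dz": 2, "roll": 0}
    - {"fingers": 190, "dx": 20, "dy": -2, "dz": 2, "roll": 0}
    - {"fingers": 190, "dx": 30, "dy": -2, "dz": 2, "roll": 0}
    - {"fingers": 190, "dx": 40, "dy": -2, "dz": 2, "roll": 0}
    - {"fingers": 190, "dx": 50, "dy": -2, "dz": 2, "roll": 0}

```text
time_s: 6.35
tcp_pos: [0.5074, 0.0226, 0.0111]
tcp_rot: [[0.056, 0.998, 0.0], [0.998, -0.056, -0.0], [-0.0, 0.0, -1.0]]
force: [0.9, -0.7, 0.3]
opening: 0.251
grasp_force: 1.0
```

```bash
python3 go.py .5117 .1006 .010;python3 - <<'E'
from h import *;from bench import read_camera
c=read_camera("scene")
cv2.imwrite("pics/s4.png",cv2.resize(c["color"][150:285,205:385],(800,600)))
E
```

```text
t 6.35 tcp [0.5074 0.0226 0.0111] d [78.2 -0.1  1.1] roll 0.001 F [ 0.9 -0.7  0.3] open 0.251 grip 0.9567147465247672 q6 -0.14
```

View pics/s4.png

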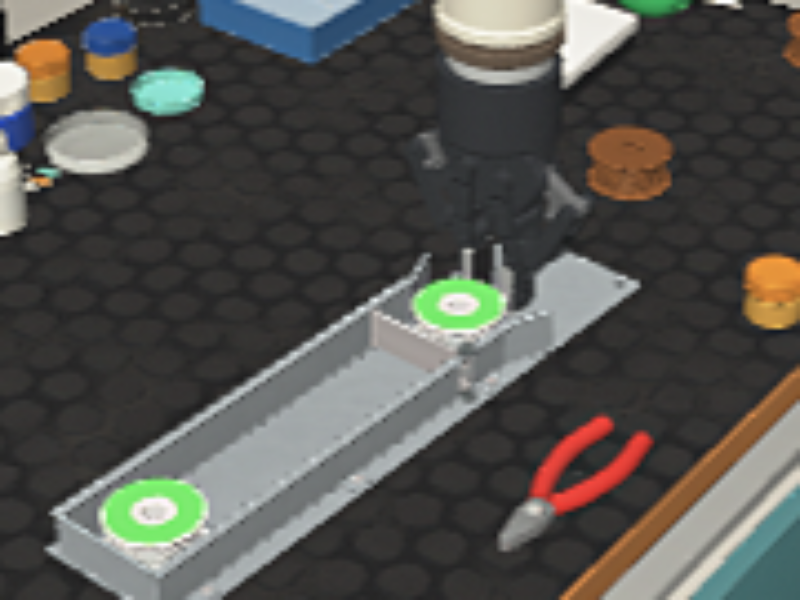

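The spool is flat in the mouth at (458,303), just before the shut gate, with the fingers cradling it from behind. On through the gate.

Emit:
apply_moves:
  plan:
    - {"fingers": 190, "dx": 9, "dy": 0, "dz": 1, "roll": 0}
    - {"fingers": 190, "dx": 18, "dy": 0, "dz": 1, "roll": 0}
    - {"fingers": 190, "dx": 27, "dy": 0, "dz": 1, "roll": 0}
    - {"fingers": 190, "dx": 36, "dy": 0, "dz": 1, "roll": 0}
    - {"fingers": 190, "dx": 45, "dy": 0, "dz": 1, "roll": 0}

```text
time_s: 6.82
tcp_pos: [0.51, 0.0672, 0.0099]
tcp_rot: [[0.056, 0.998, 0.0], [0.998, -0.056, -0.0], [-0.0, 0.0, -1.0]]
force: [1.8, -2.8, 0.2]
opening: 0.256
grasp_force: 1.5
```

```bash
python3 go.py .5159 .1735 .010
```

```text
t 6.82 tcp [0.51   0.0672 0.0099] d [ 1.065e+02 -1.000e-01 -2.000e-01] roll 0.001 F [ 1.8 -2.8  0.2] open 0.256 grip 1.4954665971163195 q6 -0.05
```

Emit:
apply_moves:
  plan:
    - {"fingers": 190, "dx": 10, "dy": 0, "dz": 0, "roll": 0}
    - {"fingers": 190, "dx": 20, "dy": 0, "dz": 0, "roll": 0}
    - {"fingers": 190, "dx": 30, "dy": 0, "dz": 0, "roll": 0}
    - {"fingers": 190, "dx": 40, "dy": 0, "dz": 0, "roll": 0}
    - {"fingers": 190, "dx": 50, "dy": 0, "dz": 0, "roll": 0}

```text
time_s: 7.23
tcp_pos: [0.5126, 0.1177, 0.0099]
tcp_rot: [[0.056, 0.998, -0.0], [0.998, -0.056, 0.0], [0.0, -0.0, -1.0]]
force: [1.3, -1.2, -1.0]
opening: 0.253
grasp_force: 0.9
```

```bash
python3 go.py .5159 .1735 .010
```

```text
t 7.23 tcp [0.5126 0.1177 0.0099] d [55.9  0.2 -0. ] roll 0.001 F [ 1.3 -1.2 -1. ] open 0.253 grip 0.862709020038892 q6 0.05
```

Emit:
apply_moves:
  plan:
    - {"fingers": 190, "dx": 10, "dy": 0, "dz": 0, "roll": 0}
    - {"fingers": 190, "dx": 20, "dy": 0, "dz": 0, "roll": 0}
    - {"fingers": 190, "dx": 30, "dy": 0, "dz": 0, "roll": 0}
    - {"fingers": 190, "dx": 37, "dy": 0, "dz": 0, "roll": 0}
    - {"fingers": 190, "dx": 42, "dy": 0, "dz": 0, "roll": 0}

```text
time_s: 7.65
tcp_pos: [0.515, 0.1594, 0.0099]
tcp_rot: [[0.055, 0.998, -0.0], [0.998, -0.055, -0.0], [-0.0, -0.0, -1.0]]
force: [0.0, -2.8, -0.1]
opening: 0.253
grasp_force: 1.0
```

```bash
python3 go.py .5159 .1735 .010;cat > look.py <<'E'
from h import *;from bench import read_camera
import sys
c=read_camera("scene");cv2.imwrite(sys.argv[1],cv2.resize(c["color"][165:300,200:380],(800,600)))
x=np.load("gate.npy");R=np.array([[np.cos(x[2]),np.sin(x[2])],[-np.sin(x[2]),np.cos(x[2])]])
h=cv2.cvtColor(c["color"],cv2.COLOR_BGR2HSV);m=cv2.inRange(h,(45,90,90),(75,255,255))
n,_,st,ce=cv2.connectedComponentsWithStats(m)
for i in range(1,n):
    if st[i,4]>40:
        p=ray(c,st[i,0]+(st[i,2]-1)/2,st[i,1]+(st[i,3]-1)/2,.029);print(st[i],"lane",np.round(R@(p[:2]-x[:2]),4))
E
python3 look.py pics/s5.png
```

```text
t 7.65 tcp [0.515  0.1594 0.0099] d [14.2  0.2 -0.1] roll 0.002 F [ 0.  -2.8 -0.1] open 0.253 grip 0.9810174750600709 q6 0.13
[337 138  25  16 251] lane [-0.4681 -0.1708]
[264 236  21  13 166] lane [0.093  0.0002]
[229 258  22  14 195] lane [ 0.2103 -0.0033]
```

View pics/s5.png

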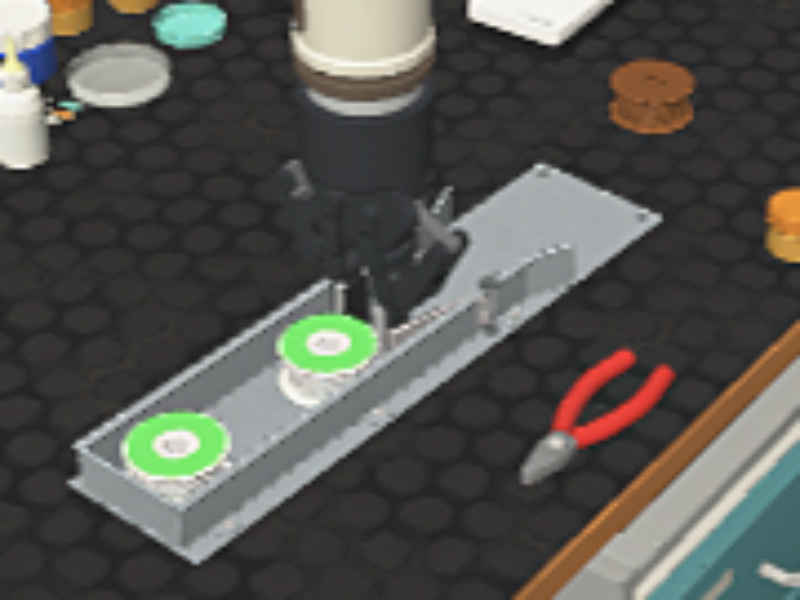

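The fresh spool is through at (328,345), about 95 mm past the gate plane, and the gate is held ajar by the fingers. The stored spool at (176,445) hasn't moved. I'll push about 15 mm more, slowly, then back off slightly and lift straight out.

Emit:
apply_moves:
  plan:
    - {"fingers": 190, "dx": 5, "dy": 0, "dz": 0, "roll": 0}
    - {"fingers": 190, "dx": 9, "dy": 0, "dz": 0, "roll": 0}
    - {"fingers": 190, "dx": 13, "dy": 0, "dz": 0, "roll": 0}
    - {"fingers": 190, "dx": 15, "dy": 0, "dz": 0, "roll": 0}
    - {"fingers": 190, "dx": 15, "dy": 0, "dz": 0, "roll": 0}

```text
time_s: 8.12
tcp_pos: [0.5159, 0.1739, 0.01]
tcp_rot: [[0.056, 0.998, 0.0], [0.998, -0.056, 0.001], [0.001, 0.0, -1.0]]
force: [0.9, 2.2, -0.2]
opening: 0.255
grasp_force: 0.6
```

Emit:
apply_moves:
  plan:
    - {"fingers": 190, "dx": -3, "dy": 0, "dz": 0, "roll": 0}
    - {"fingers": 190, "dx": -4, "dy": 0, "dz": -20, "roll": 0}
    - {"fingers": 190, "dx": -4, "dy": 0, "dz": -50, "roll": 0}
    - {"fingers": 190, "dx": -4, "dy": 0, "dz": -90, "roll": 0}
    - {"fingers": 190, "dx": -4, "dy": 0, "dz": -130, "roll": 0}

```text
time_s: 8.53
tcp_pos: [0.5141, 0.169, 0.1403]
tcp_rot: [[0.056, 0.998, -0.004], [0.998, -0.056, 0.0], [-0.0, -0.004, -1.0]]
force: [0.6, 1.4, -0.6]
opening: 0.255
grasp_force: 0.0
```

Emit:
apply_moves:
  plan:
    - {"fingers": 190, "dx": -30, "dy": 0, "dz": -20, "roll": 0}
    - {"fingers": 190, "dx": -60, "dy": 0, "dz": -20, "roll": 0}
    - {"fingers": 190, "dx": -60, "dy": 0, "dz": -20, "roll": 0}
    - {"fingers": 190, "dx": -60, "dy": 0, "dz": -20, "roll": 0}
    - {"fingers": 190, "dx": -60, "dy": 0, "dz": -20, "roll": 0}

```text
time_s: 8.95
tcp_pos: [0.5116, 0.1096, 0.1593]
tcp_rot: [[0.057, 0.998, -0.002], [0.998, -0.057, 0.001], [0.001, -0.002, -1.0]]
force: [-0.2, 0.1, -0.2]
opening: 0.257
grasp_force: 0.0
```

```bash
python3 look.py pics/s6.png
```

```text
[337 138  25  16 251] lane [-0.4681 -0.1708]
[259 238  22  14 162] lane [ 0.1078 -0.0015]
[229 258  22  14 195] lane [ 0.2103 -0.0033]
```

View pics/s6.png

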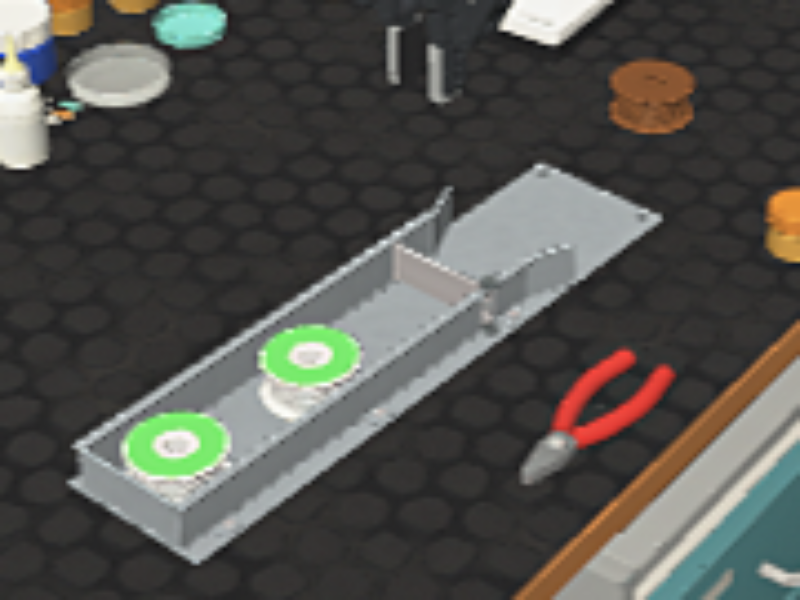

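The gate is shut, with its leaf straight across at (435,272) as at the start. The fresh spool lies flat at (310,355), 108 mm past the gate, the stored spool hasn't moved, and the arm is clear. Handing in.

```bash
python3 -c "
from bench import sign_off;print(sign_off())"
```

```text
the job is handed in; nothing more can be done
None
```

The job is handed in (no verdict was returned): the fresh spool went through the gate and lies flat about 108 mm past it, with the gate shut behind it, the stored spool unmoved and the arm clear.

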